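# Square a crimp die on the setting plate and hold it up to the inspection camera

## Robot

A 7-joint arm with a two-finger parallel gripper is mounted at the origin on a cart in front of the work surface, level with it; the furniture and walls round the work are solid. World frame = base frame: x ahead of the robot, y to its left, z up, the work surface at z = 0. Lengths are in mm, angles in rad, forces in N, time in s.
With the tool pointing down it reaches from about 425 to 925 mm from the base axis. Payload 6.8 kg.
Tool frame: the origin (TCP) lies midway between the tips of the shut fingers; the grasp point (between the pads) lies env.grip_depth behind it (env.grip_depth is the distance from the TCP to the grasp point, in mm); z points along the fingers, y is the line along which they close (so a half turn about z gives the same grasp; the last joint's range is limited). The gripper opens to 88 mm and grips with 3 to 60 N. Pads are 20 mm wide; open, the fingers measure 115 mm over their backs; the gripper's body (75 mm by 178 mm) begins 61 mm behind the grasp point.
Start: joints at [-1.406, 0.477, 0.022, 1.555, -0.011, 1.109, -0.083], TCP at [181.86, 650.058, 190.164] pointing down, gripper open.
Joint ranges: [-2.96, 2.96], [-0.34, 2.1], [-1.41, 1.46], [0.24, 2.44], [-1.37, 4.51], [0.17, 1.92], [-2.96, 2.96]. Speed limits (rad/s): [2.39, 2.39, 3.14, 3.14, 3.14, 3.14, 3.14].

## Interface

Orientations are given as a rotation vector (axis times angle).
In Python, from station import env gives the robot as it stands. The module is installed in compiled form; this text tells all that it offers.
- The arm moves only by the tool drive_tool, never from a script. Its argument "deltas" is a list that holds one entry, the list of rows, each a list of 7 numbers: the shift along the tool's x, y, z in mm, then the turn, a rotation vector about the tool's x, y, z in rad, then the finger opening in mm, from 0 to 87.8. In form: [[[dx, dy, dz, wx, wy, wz, fingers], ...]]. A call has 1 to 12 rows; each row is the pose to reach, as a shift and turn from the pose commanded when the call began, along the tool's axes at that moment; what a row does not reach only later rows make up. A row lasts 1/10 s, in which the tool goes at most 50 mm and 8.59 degrees, less where a joint would pass 70% of its speed; a pose out of reach is approached as far as the arm can. A call with a gripper value outside its range is refused whole. The fingers move at their own pace and stop on an object; "newtons" is the grip in N (left out, the last holds). Time passes only in rows, so rows that repeat a pose let the fingers close. It gives the time, the measured TCP pose, the force, the opening and the grip force at its end, in the units of the state.
- env.get_obs(): the state, without advancing time (a new reading comes with each control period).
- env.get_image(name): name is "scene" or "top"; returns (picture, depth): 400x640x3 uint8, red, green, blue; 400x640 float32, mm along the optical axis (not along the pixel's ray), 0 where there is no reading.
- env.camera_params(name): a dict with "fx", "fy", "cx", "cy" (pixels), "pose" (4x4, takes a point from camera to world coordinates). Camera axes: x right, y up, looking along -z (the intrinsics and any distortion apply to the point x, -y, -z); pixel columns grow to the right and rows downward; lengths in mm; the calibration is good to about 2 mm. A picture is of the moment at which its call begins. camera_params takes no time and is no camera call.
- env.finish_job(): hands the job in; it is judged then, once.
The state is a dict: "time": time; "joints": joint angles; "joint_velocities": joint speeds; "joint_efforts": joint torques, N m; "position": TCP position; "orientation": TCP orientation; "ft_force": force on the tool from outside, world axes, zero at the start; "wrist_torque": the same for the moment, N m; "finger_gap": finger opening in mm; "gripper_force": force on a finger pad.
Only numpy, scipy, OpenCV 4.12 (cv2) and the standard library are available. Lean on these libraries where they do the work, as an engineer would, in place of code of your own. Each camera call takes 0.05 s, during which the arm holds its last target. There are 200 camera calls.

## Task

A crimp die has been put down askew on the steel setting plate, and its end has to be photographed for wear. Push the die square and flush into the corner of the plate's two fences, its long side along the left fence and an end against the back fence, so that it is picked up true; then grip the block, lift the die out and hold it up to the inspection camera: one end of the block facing the lens squarely, the middle of the block on the lens axis 100 mm in front of the ring light's face, the die not rolled in the picture and its base plate downward. Finish while holding it still there, in the gripper alone; do not knock the camera or the other things on the bench.

Things in the scene. Friction and masses are not known exactly. Their poses are not given: they have to be found in the camera images.
- die: the crimp die that lies on the setting plate: grey steel block 32 x 44 x 27 mm (x, y, z) centred on a dark base plate 44 x 62 x 8 mm (x, y, z), 35 mm high in all, about 0.35 kg. Origin: centre of its underside; z up, y along its long side. Either end (the +y or the -y face of the block, 44 mm apart) may face the camera. Grip the block across its 32 mm width (fingers closing along x), from above.
- die_block (a point): the middle of the die's block, on the die's z axis 21.5 mm above its underside; axes as die.
- setting_plate: fixed dark steel plate 116 x 142 x 12 mm (x, y, z); origin: centre of its underside, z up. On it two bright fence bars, 14 mm wide, 10 mm high above the plate: the back fence along y, inner face at x = +42 mm, and the left fence along x, inner face at y = +50 mm, 6 mm apart at the corner. A tall press stands close on its right; machine rollers overhang the bench close behind it.
- corner (a point): the corner where the inner faces of the two fences would meet, at the plate's top face (12 mm above the bench); axes as setting_plate. A die that is home has its centre 31 mm before it in x (die's end against the back fence) and 22 mm before it in y (die's long side against the left fence), its y axis parallel to the plate's x axis, either way round.
- camera_stand: fixed stand of the inspection camera: foot 75 x 75 x 12 mm, round post of 16 mm diameter, 312 mm high; origin: centre of the foot's underside. The camera head sits on the post's +y side (its axis 44 mm from the post's), 255 mm above the bench, and looks toward the stand's -x and downward: a black body 36 x 36 mm, lens and ring light, reaching 60 mm before the post's axis and 42 mm behind it.
- camera_tilt (a joint): downward tilt of the camera head in rad (0 = lens axis level; grows as the lens looks down), held by a stiff clamp; it differs from day to day and is not to be changed.
- ring_front (a point): centre of the front face of the ring light (68 mm diameter) round the lens; x axis along the lens axis, pointing backward into the camera; y across the picture, level; z up in the picture.
- spot (a point): the point on the lens axis 100 mm in front of the ring light's face, where the middle of the die's block belongs; axes as ring_front. With the die in place its y axis lies along this x axis (either way round) and its z axis along this z axis.
- spare_die: a second, equal die standing on the bare bench behind the plate, not part of the job; origin: centre of its underside.
- hex_key: black hex key 31 x 82 x 6 mm lying on the bench between plate and camera stand; leave it. Origin: centre of its underside.
- bolt: cap screw 38 mm high and 12 mm thick standing on its head on the bench behind the hex key; leave it. Origin: centre of its underside.
- cutters: side cutters with red handles, 50 x 118 x 14 mm, lying on the bench right of the plate; leave them. Origin: centre of their underside.

How it is judged:
By the outcome, as a careful person would: the job done as asked, in the order asked, and still so for the second after the job is handed in, while the arm keeps its last pose, push and grip.
It also fails if it takes over 64 s, if anything falls off the work surface, if the arm or the gripper's body presses on something with over 40 N, if the wrist force passes 120 N, or if a joint passes its speed limit or range.

## Working session

There is one attempt and no reset: what is moved stays moved. The work goes in short steps, Python scripts to look and compute and a tool call to move; the robot and the scene stay as the last step left them, time stands still between calls to the robot, and variables do not carry over. Pictures are saved under pics/ and viewed, at most 10 in all, crops included, and the job is handed in when it is done.

Besides the shell and the picture viewer there is one more tool, called after "Request:" in YAML: its name, and indented under it one key for each argument. drive_tool: Moves the arm, as the interface text tells. Its arguments: {"type":"object","properties":{"deltas":{"type":"array","items":{"type":"array","items":{"type":"array","items":{"type":"number"}}}},"newtons":{"type":"number"}},"required":["deltas"]}

```bash
mkdir -p pics; cat > h.py <<'E'
import numpy as np, cv2
from scipy.spatial.transform import Rotation as R
from station import env
np.set_printoptions(precision=2,suppress=True)
def cloud(name):
    im,d=env.get_image(name); p=env.camera_params(name)
    v,u=np.mgrid[0:400,0:640]
    c=np.stack([(u-p['cx'])/p['fx']*d,-(v-p['cy'])/p['fy']*d,-d,np.ones_like(d)],-1)
    w=(c@np.array(p['pose']).T)[...,:3]; w[d==0]=np.nan
    return im,d,w
def save(im,n): cv2.imwrite('pics/'+n+'.png',cv2.cvtColor(im,cv2.COLOR_RGB2BGR))
E
python3 - <<'E'
from h import *
for n in('scene','top'):
    im,d,w=cloud(n); save(im,n+'0'); np.savez(n+'0',im=im,w=w); p=env.camera_params(n);print({k:(np.array(v)) for k,v in p.items()})
print(env.get_obs(),env.grip_depth)
E
```

```text
{'fx': array(388.97), 'fy': array(388.97), 'cx': array(320.21), 'cy': array(198.43), 'pose': array([[   0.87,    0.36,   -0.33,  277.85],
       [  -0.49,    0.66,   -0.57, -260.8 ],
       [   0.01,    0.66,    0.75,  819.43],
       [   0.  ,    0.  ,    0.  ,    1.  ]])}
{'fx': array(484.87), 'fy': array(484.87), 'cx': array(317.75), 'cy': array(199.35), 'pose': array([[  -0.03,    0.99,   -0.17,  380.41],
       [  -1.  ,   -0.02,    0.03,  247.39],
       [   0.02,    0.17,    0.99, 1126.94],
       [   0.  ,    0.  ,    0.  ,    1.  ]])}
{'time': 0.1, 'joints': array([-1.41,  0.48,  0.02,  1.56, -0.01,  1.11, -0.08]), 'joint_velocities': array([ 0., -0., -0., -0., -0.,  0., -0.]), 'joint_efforts': array([  0.  , -58.41,   1.54, -27.33,  -0.05,   0.01,   0.  ]), 'position': array([181.72, 649.48, 189.32]), 'orientation': array([-0.43, -3.11,  0.  ]), 'ft_force': array([-0.02,  0.13,  0.82]), 'wrist_torque': array([ 0.01, -0.03, -0.02]), 'gripper_force': 0.0, 'finger_gap': 87.52705660089983} 18.700000000000003
```

View pics/scene0.png

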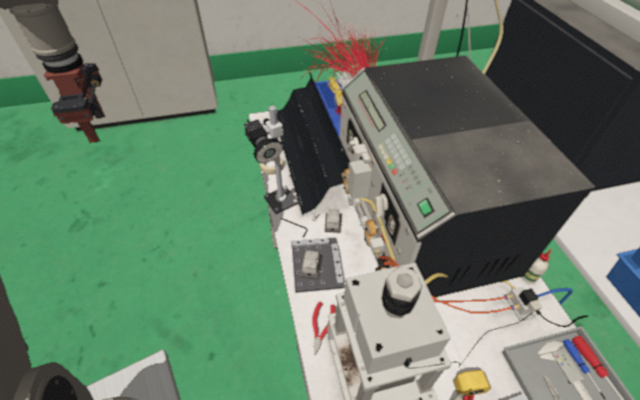

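View pics/top0.png

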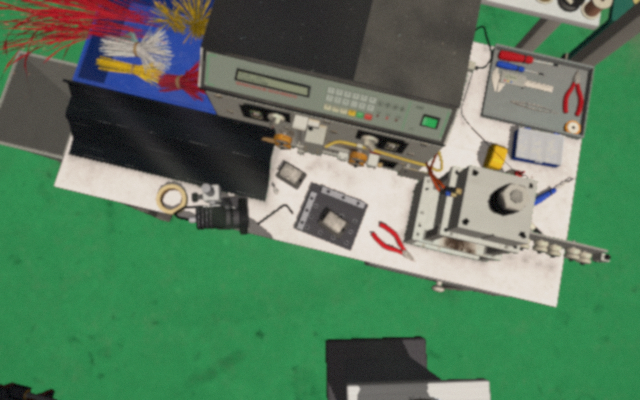

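```bash
python3 - <<'E'
from h import *
t=np.load('top0.npz');s=np.load('scene0.npz')
a=cv2.resize(t['im'][145:265,150:410],None,fx=3,fy=3,interpolation=cv2.INTER_CUBIC)
b=cv2.resize(s['im'][95:295,235:365],None,fx=3,fy=3,interpolation=cv2.INTER_CUBIC)
save(a,'ta');save(b,'sb')
for n,uv in(('t',[(330,215),(315,187),(360,205),(343,245),(297,228),(335,217),(290,173),(275,187),(222,217),(208,190),(172,196),(243,215),(380,240)]),('s',[(312,262),(318,243),(267,150),(280,200),(333,220),(293,240)])):
    w=(t if n=='t' else s)['w']
    for u,v in uv: print(n,u,v,w[v,u])
E
```

```text
t 330 215 [525.41 189.15  47.62]
t 315 187 [597.49 220.25  10.34]
t 360 205 [550.04 117.96  24.91]
t 343 245 [460.01 159.45  11.07]
t 297 228 [500.83 264.24  20.92]
t 335 217 [520.69 178.02  47.01]
t 290 173 [626.96 277.54  34.39]
t 275 187 [593.98 312.17  39.04]
t 222 217 [496.73 393.06 268.99]
t 208 190 [537.77 409.68 312.07]
t 172 196 [584.82 554.34   4.47]
t 243 215 [498.43 355.02 276.07]
t 380 240 [469.3   73.53  11.36]
s 312 262 [507.82 168.07  44.  ]
s 318 243 [554.43 222.98  19.42]
s 267 150 [494.34 347.25 254.72]
s 280 200 [533.35 399.64  16.04]
s 333 220 [618.16 258.72  33.28]
s 293 240 [508.87 272.36   1.91]
```

View pics/ta.png

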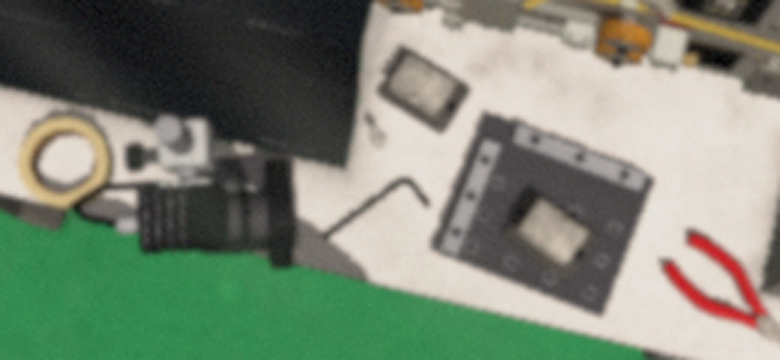

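View pics/sb.png

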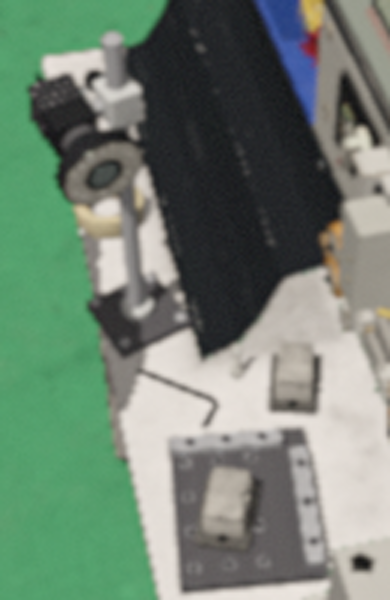

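```bash
cat >> h.py <<'E'
def avg(name,n):
    L=[cloud(name) for _ in range(n)]
    return np.mean([l[0] for l in L],0).astype(np.uint8),np.nanmedian([l[2] for l in L],0)
def toplane(name,uv,z):
    p=env.camera_params(name);T=np.array(p['pose']);uv=np.asarray(uv,float).reshape(-1,2)
    r=np.c_[(uv[:,0]-p['cx'])/p['fx'],-(uv[:,1]-p['cy'])/p['fy'],-np.ones(len(uv))]@T[:3,:3].T
    return (T[:3,3]+r*((z-T[2,3])/r[:,2:]))[:,:2]
def ortho(name,im,z,x0,x1,y0,y1,s):
    "rectified view of plane z: rows = -x, cols = -y, s px/mm"
    p=env.camera_params(name);T=np.linalg.inv(np.array(p['pose']))
    X,Y=np.meshgrid(np.arange(x1,x0,-1/s),np.arange(y1,y0,-1/s),indexing='ij')
    c=np.stack([X,Y,np.full_like(X,z)],-1)@T[:3,:3].T+T[:3,3]
    u=p['cx']+p['fx']*c[...,0]/-c[...,2];v=p['cy']-p['fy']*c[...,1]/-c[...,2]
    return cv2.remap(im,u.astype('f4'),v.astype('f4'),cv2.INTER_CUBIC)
E
python3 - <<'E'
from h import *
for n in('scene','top'):
    im,w=avg(n,6); np.savez(n+'1',im=im,w=w)
t=np.load('top1.npz');s=np.load('scene1.npz')
# rectified at block top z=47 / fence top z=22
A=[ortho(n,d['im'],z,440,620,90,290,2) for z in(22,47) for n,d in(('top',t),('scene',s))]
save(np.vstack([np.hstack(A[:2]),np.hstack(A[2:])])[:,:],'ortho')
# height map of surroundings (max z per 40mm cell)
P=np.vstack([t['w'].reshape(-1,3),s['w'].reshape(-1,3)])
P=P[np.isfinite(P).all(1)]
print('rows x 300.. step40, cols y 600..-40')
for x in range(820,300,-40):
    print(x,[int(q[:,2].max()) if len(q:=P[(abs(P[:,0]-x)<20)&(abs(P[:,1]-y)<20)]) else -1 for y in range(600,-160,-40)])
E
```

```text
rows x 300.. step40, cols y 600..-40
820 [168, 210, 187, 212, 207, 343, 342, 342, 342, 342, 341, 342, 343, 342, 342, 341, 342, 341, 26]
780 [155, 158, 177, 217, 339, 343, 343, 342, 342, 342, 343, 342, 342, 341, 342, 341, 341, 337, 41]
740 [112, 155, 155, 216, 319, 328, 335, 343, 342, 342, 342, 342, 342, 341, 342, 342, 341, 66, 50]
700 [94, 96, 100, 100, 120, 289, 303, 311, 321, 329, 341, 342, 342, 342, 342, 342, 341, 83, 3]
660 [31, 45, 67, 90, 95, 99, 99, 248, 267, 291, 303, 314, 323, 331, 342, 342, 341, 87, 2]
620 [7, 26, 25, 20, 35, 54, 79, 92, 37, 245, 246, 162, 252, 297, 306, 316, 220, 2, 2]
580 [27, 26, 26, 3, 14, 14, 19, 39, 9, 25, 24, 24, 24, 3, 2, 260, 300, 300, 298]
540 [3, 26, 26, 211, 313, 314, 275, 7, 13, 25, 50, 49, 24, 11, 2, 284, 301, 371, 370]
500 [-741, -742, -744, 258, 279, 276, 281, 3, 23, 25, 49, 49, 15, 14, 14, 231, 299, 375, 373]
460 [-743, -742, -743, -744, 277, 272, 273, 1, 3, 3, 14, 21, 14, 16, 97, 298, 300, 352, 341]
420 [-742, -743, -744, -743, -743, -744, -744, -744, -742, -743, -744, 2, 2, 3, 14, 13, 2, 230, 298]
380 [-743, -744, -742, -745, -743, -742, -744, -743, -743, -742, -745, -745, -745, -742, 0, 1, 2, 2, 2]
340 [-744, -743, -743, -743, -743, -742, -743, -744, -744, -744, -743, -744, -744, -744, -743, -744, -743, -92, 0]
```

View pics/ortho.png

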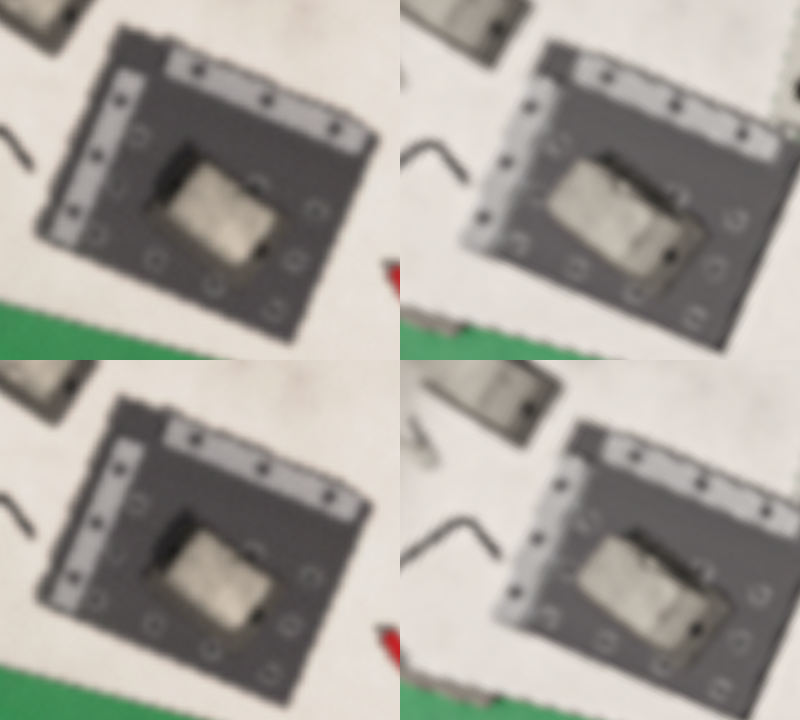

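```bash
python3 - <<'E'
from h import *
def rect(m):
    c=max(cv2.findContours(m.astype(np.uint8),0,2)[0],key=cv2.contourArea)
    r=cv2.minAreaRect(c); return r
out=np.zeros((360,400,3),np.uint8)
for n in('top','scene'):
    im=np.load(n+'1.npz')['im']
    for z,nm in((12,'plate'),(22,'fence'),(47,'die'),(35,'spare')):
        o=ortho(n,im,z,*((440,620,90,290) if nm!='spare' else (540,680,230,340)),2); g=cv2.cvtColor(o,cv2.COLOR_RGB2GRAY); hsv=cv2.cvtColor(o,cv2.COLOR_RGB2HSV)
        x1,y1=(620,290) if nm!='spare' else (680,340)
        P=lambda c:(x1-c[1]/2,y1-c[0]/2)
        if nm=='plate':
            m=(g<140)&(hsv[...,1]<90)
            m=cv2.morphologyEx(m.astype(np.uint8),cv2.MORPH_OPEN,np.ones((9,9)))
            r=rect(m); rs=[r]
        else:
            m=((g>120)&(g<200)) if nm=='fence' else (g>125)&(g<215)
            m=cv2.morphologyEx(m.astype(np.uint8),cv2.MORPH_OPEN,np.ones((7,7)))
            rs=[cv2.minAreaRect(c) for c in cv2.findContours(m,0,2)[0] if 800<cv2.contourArea(c)<8000]
        for r in rs:
            b=cv2.boxPoints(r); q=np.array([P(c) for c in b]); e=q[1]-q[0];f=q[2]-q[1]
            L=e if np.hypot(*e)>np.hypot(*f) else f
            print(n,nm,'c',np.array(P(r[0])),'size',np.hypot(*e).round(1),np.hypot(*f).round(1),'long dir deg',np.degrees(np.arctan2(L[1],L[0])).round(1)%180)
# ring: points in scene/top near camera
for n in('top','scene'):
    d=np.load(n+'1.npz');w=d['w'];g=d['im'].mean(2)
    k=(w[...,0]>440)&(w[...,0]<580)&(w[...,1]>310)&(w[...,1]<460)&(w[...,2]>120)
    print(n,k.sum(),np.nanmin(w[k],0),np.nanmax(w[k],0))
    for y in range(325,460,8):
        q=w[k&(abs(w[...,1]-y)<4)]
        if len(q): print(y,len(q),q.min(0),q.max(0))
E
```

```text
top plate c [530.51 186.24] size 119.1 143.2 long dir deg 67.0
top fence c [454.99 235.08] size 6.1 114.9 long dir deg 75.2
top fence c [504.47 262.51] size 21.0 26.8 long dir deg 77.5
top fence c [511.61 179.12] size 32.4 45.5 long dir deg 53.800003
top fence c [549.38 237.95] size 75.1 14.5 long dir deg 157.2
top fence c [572.92 157.58] size 20.6 127.3 long dir deg 66.7
top fence c [613.5 273.5] size 30.0 13.0 long dir deg 90.0
top die c [456.97 234.66] size 12.2 117.0 long dir deg 74.9
top die c [542.1  281.55] size 12.6 33.8 long dir deg 39.199997
top die c [606.25 156.  ] size 53.0 27.5 long dir deg 90.0
top die c [599.43 259.97] size 56.6 27.7 long dir deg 108.4
top die c [611.25 272.5 ] size 35.0 17.5 long dir deg 90.0
top spare c [553.61 235.68] size 26.0 13.1 long dir deg 157.2
top spare c [574.1  245.39] size 74.1 6.5 long dir deg 157.0
top spare c [673.  247.5] size 34.0 14.0 long dir deg 90.0
scene plate c [524.23 175.33] size 119.8 143.1 long dir deg 70.2
scene fence c [454.5 239. ] size 102.0 28.0 long dir deg 90.0
scene fence c [540.68 271.15] size 20.6 38.7 long dir d
[... 1241 characters left out ...]
10.27]
341 39 [475.55 343.29 259.79] [509.1  344.99 275.69]
349 427 [466.07 345.07 218.87] [531.8  352.97 277.63]
357 104 [465.54 353.02 210.03] [531.98 359.32 278.27]
373 10 [485.47 373.27 257.1 ] [500.28 376.85 263.36]
381 48 [482.46 377.22 248.77] [509.47 384.99 267.6 ]
389 88 [479.48 385.04 235.66] [514.98 392.95 269.18]
397 189 [479.01 393.2  235.51] [554.47 400.9  270.19]
405 296 [478.27 401.01 120.91] [553.07 408.99 310.27]
413 113 [477.71 409.1  123.09] [552.99 416.97 310.02]
421 75 [476.98 417.29 238.72] [534.05 424.97 274.39]
429 54 [476.76 425.04 240.31] [513.78 432.88 275.77]
437 27 [476.72 433.84 239.49] [541.07 440.1  274.79]
445 11 [526.17 441.25 250.16] [540.83 444.95 261.6 ]
```

```bash
python3 - <<'E'
from h import *
from scipy.optimize import least_squares
t=np.load('top1.npz')['w'];s=np.load('scene1.npz')['w']
P=s.reshape(-1,3);T=t.reshape(-1,3)
k=(P[:,0]>455)&(P[:,0]<545)&(P[:,1]>325)&(P[:,1]<375)&(P[:,2]>195)&(P[:,2]<300)
Q=P[k]
for _ in range(6):
    c=Q.mean(0);n=np.linalg.svd(Q-c)[2][2]; r=(P[k]-c)@n; Q=P[k][abs(r)<3]
n*=np.sign(n[1]);print('scene ring',len(Q),k.sum(),c,'n',n,'yaw',np.degrees(np.arctan2(n[1],n[0])),'tilt',np.degrees(np.arcsin(n[2])),'rms',((Q-c)@n).std())
ex=np.cross(n,[0,0,1]);ex/=np.linalg.norm(ex);ez=np.cross(ex,n)
uv=np.c_[(Q-c)@ex,(Q-c)@ez];print('extent',uv.min(0),uv.max(0));h=cv2.convexHull(uv.astype('f4'));(cc,rad)=cv2.minEnclosingCircle(h);print('circle',cc,rad, c+cc[0]*ex+cc[1]*ez)
# body: top view points behind ring, top surface z vs y ; edges
for nm,W in(('t',T),('s',P)):
  b=W[(W[:,1]>382)&(W[:,1]<440)&(W[:,0]>482)&(W[:,0]<512)&(W[:,2]>250)]
  A=np.c_[b[:,1]-400,b[:,0]-497,np.ones(len(b))];print(nm,'body top z=a*(y-400)+b*(x-497)+c',np.linalg.lstsq(A,b[:,2],rcond=None)[0],len(b))
  for y in range(380,445,10):
    b=W[(abs(W[:,1]-y)<5)&(W[:,0]<525)&(W[:,2]>235)&(W[:,2]<285)]
    if len(b):print(y,'x',b[:,0].min(),b[:,0].max(),'z max',b[:,2].max())
  b=W[(W[:,2]>295)&(abs(W[:,1]-410)<30)&(abs(W[:,0]-537)<30)];print('post top',b.mean(0),b.min(0),b.max(0))
  f=W[(W[:,2]>8)&(W[:,2]<17)&(abs(W[:,1]-410)<60)&(abs(W[:,0]-537)<60)];print('foot',f.min(0),f.max(0),len(f))
  # near rollers
  for x in range(590,650,10):
    print(x,[(int(q[:,2].min()),int(q[:,2].max())) if len(q:=W[(abs(W[:,0]-x)<5)&(abs(W[:,1]-y)<10)&(W[:,2]>45)]) else 0 for y in range(300,80,-20)])
E
```

```text
scene ring 455 575 [498.38 348.79 246.28] n [-0.05  0.99  0.15] yaw 92.90465756845529 tilt 8.803364479065337 rms 0.7929327002294324
extent [-32.23 -36.9 ] [33.82 29.97]
circle (2.0521633625030518, -2.484621047973633) 34.43461608886719 [500.41 349.28 243.82]
t body top z=a*(y-400)+b*(x-497)+c [  0.23  -0.01 270.52] 567
380 x 483.8228862296796 514.4091355857298 z max 267.34050753627827
390 x 480.9882171454972 516.6593546328434 z max 272.7756540346968
400 x 480.41386014011266 518.9402501003241 z max 273.68426549903467
410 x 479.6630958745567 524.2095904673855 z max 276.52472515614426
420 x 478.6899554191761 524.0133987705186 z max 277.4572648846468
430 x 478.18657132062106 517.118926221092 z max 279.6228227957573
440 x 478.0669951189526 514.4009197863163 z max 279.1289357543861
post top [540.74 413.28 310.2 ] [533.95 406.61 295.02] [548.25 421.79 314.19]
foot [503.64 350.93   8.04] [596.82 450.32  14.73] 333
590 [0, 0, 0, 0, 0, 0, 0, 0, 0, 0, 0]
600 [0, 0, 0, 0, 0, 0, 0, 0, 0, 0, 0]
610 [0, 0, 0, 0, 0, 0, 0, 0, 0, 0, (118, 128)]
620 [0, 0, 0, 0, 0, 0, 0, 0, (104, 151), (98, 155), (117, 
[... 570 characters left out ...]
6.8303994895725 z max 274.3910300689352
430 x 476.7161860449379 513.7805559460652 z max 275.76583157020855
440 x 476.7219264107823 476.7219264107823 z max 239.4934103396127
post top [539.19 407.68 304.89] [532.91 402.36 295.85] [547.67 416.4  310.27]
foot [502.44 350.25   8.01] [596.71 447.47  16.36] 461
590 [0, 0, 0, 0, 0, 0, 0, 0, 0, 0, 0]
600 [0, 0, 0, 0, 0, 0, 0, 0, 0, 0, 0]
610 [0, 0, 0, 0, 0, 0, 0, 0, 0, 0, (118, 130)]
620 [0, 0, 0, 0, 0, 0, 0, 0, (107, 151), (90, 222), (116, 218)]
630 [0, 0, 0, 0, (159, 241), (157, 242), (121, 125), (114, 136), (88, 161), (117, 247), (130, 238)]
640 [0, 0, 0, (160, 242), (161, 242), (159, 242), (121, 131), (131, 135), (155, 179), (45, 264), (46, 289)]
```

```bash
python3 - <<'E'
from h import *
from scipy.optimize import least_squares
P=np.load('scene1.npz')['w'].reshape(-1,3);T=np.load('top1.npz')['w'].reshape(-1,3)
def fit(P,c,lo,hi):
    n=np.array([-.055,.97,.22]);n/=np.linalg.norm(n)
    for i in range(15):
        d=P-c;a=d@n;r=np.linalg.norm(d-np.outer(a,n),axis=1)
        Q=P[(abs(a)<(4 if i<5 else 2.5))&(r>lo)&(r<hi)]
        m=Q.mean(0);n=np.linalg.svd(Q-m)[2][2];n*=np.sign(n[1]); c=c-n*((c-m)@n)
    print(lo,hi,len(Q),'c',c,'yaw',np.degrees(np.arctan2(n[1],n[0])),'tilt',np.degrees(np.arcsin(n[2])),((Q-m)@n).std()); return c,n
for c0 in([499.5,350,242],[500,350,244]):
  for lo,hi in((20,32),(18,30),(14,33),(22,33)): c,n=fit(P,np.array(c0,float),lo,hi)
# ring edge circle (robust: 34mm boundary) from points within 4mm of plane
for W,nm in((P,'s'),(T,'t')):
    d=W-c;a=d@n;q=d-np.outer(a,n);r=np.linalg.norm(q,axis=1);k=(abs(a)<6)&(r<45)
    ex=np.cross(n,[0,0,1]);ex/=np.linalg.norm(ex);ez=np.cross(ex,n);u=q[k]@ex;v=q[k]@ez
    print(nm,k.sum(),u.min(),u.max(),v.min(),v.max())
    h=cv2.convexHull(np.c_[u,v].astype('f4'))[:,0]
    f=least_squares(lambda p:np.hypot(h[:,0]-p[0],h[:,1]-p[1])-p[2],[0,0,34],loss='soft_l1').x;print('circle',f,c+f[0]*ex+f[1]*ez)
# head sides robust: plane fit of top of body
for W in(P,T):
    b=W[(W[:,1]>396)&(W[:,1]<445)&(W[:,0]>483)&(W[:,0]<510)&(W[:,2]>255)]
    for _ in range(5):
        A=np.c_[b[:,1]-400,b[:,0]-497,np.ones(len(b))];x=np.linalg.lstsq(A,b[:,2],rcond=None)[0];r=abs(A@x-b[:,2]);b=b[r<2.5*r.std()+.5]
    print(len(b),x,np.degrees(np.arctan(x[0])))
E
```

```text
20 32 231 c [499.53 349.5  241.91] yaw 93.23141951646349 tilt 9.591700582372521 0.48198632263708574
18 30 214 c [499.53 349.44 241.91] yaw 93.22786288634636 tilt 9.55078126476865 0.45581203642242746
14 33 334 c [499.53 349.51 241.92] yaw 93.13467639859813 tilt 9.551056374249503 0.4855134058847776
22 33 226 c [499.52 349.57 241.93] yaw 93.06104014762906 tilt 9.587340783321498 0.5078996826957547
20 32 242 c [500.04 349.21 243.87] yaw 93.27275448597769 tilt 9.228658271132462 0.5213935122863378
18 30 219 c [500.05 349.14 243.86] yaw 93.24184941561278 tilt 9.39533808206902 0.4551565935381057
14 33 351 c [500.04 349.28 243.89] yaw 93.21489653210047 tilt 8.889385900450783 0.6217857517153336
22 33 246 c [500.03 349.36 243.9 ] yaw 93.16577200677828 tilt 8.748083225540924 0.7065429926519878
s 489 -33.90576758552253 32.1450276664834 -34.473564966177314 32.86760939703427
circle [-0.38 -0.37 33.38] [499.66 349.39 243.54]
t 52 -30.920429205984405 31.79133566212908 6.3738753772031185 35.056286771460094
circle [ 1.52  2.67 32.86] [501.58 349.04 246.55]
154 [  0.17  -0.   269.38] 9.79007343286441
362 [  0.18  -0.01 271.83] 9.99653835254989
```

```bash
cat >> h.py <<'E'
def Rdown(yaw):  # tool z down, tool y at yaw deg
    y=np.radians(yaw);ty=np.array([np.cos(y),np.sin(y),0]);tz=np.array([0,0,-1.]);return np.c_[np.cross(ty,tz),ty,tz]
def delta(pos,Rt):
    o=env.get_obs();Rc=R.from_rotvec(o['orientation']).as_matrix()
    return Rc.T@(np.array(pos)-o['position']),R.from_matrix(Rc.T@Rt).as_rotvec()
E
python3 - <<'E'
from h import *
for p,y in(((330,330,350),110),((508.6,180.6,200),143.8)): print(delta(p,Rdown(y)))
E
```

```text
(array([-228.89, -268.3 , -159.85]), array([ 0.  ,  0.  , -0.62]))
(array([-441.14, -364.06,   -9.85]), array([ 0.  ,  0.  , -1.21]))
```

Request:
drive_tool:
  deltas:
    - [[-25,-30,-30,0,0,-0.06,87.8],[-58,-68,-60,0,0,-0.14,87.8],[-92,-108,-90,0,0,-0.23,87.8],[-126,-148,-120,0,0,-0.32,87.8],[-160,-188,-140,0,0,-0.42,87.8],[-195,-228,-155,0,0,-0.52,87.8],[-229,-262,-160,0,0,-0.62,87.8],[-265,-285,-160,0,0,-0.72,87.8],[-305,-305,-150,0,0,-0.82,87.8],[-345,-325,-130,0,0,-0.92,87.8],[-385,-342,-100,0,0,-1.02,87.8],[-415,-355,-70,0,0,-1.12,87.8]]

```text
time: 1.9
position: [476.8, 204.1, 272.2]
orientation: [-1.294, 2.858, 0.001]
ft_force: [-0.5, 1.1, -0.5]
finger_gap: 87.7
gripper_force: 0.0
```

```bash
python3 - <<'E'
from h import *
print(env.get_obs()['position'],env.get_obs()['joints'],env.get_obs()['time']);print(delta((508.6,180.6,100),Rdown(143.8)))
E
```

```text
[476.78 204.11 272.19] [-0.77  0.14  0.28  1.84 -0.04  1.17  1.94] 1.9
(array([ -2.68, -39.23, 172.25]), array([-0.  ,  0.  , -0.09]))
```

Request:
drive_tool:
  deltas:
    - [[-3,-20,45,0,0,-0.04,87.8],[-3,-39,90,0,0,-0.09,87.8],[-3,-39,130,0,0,-0.09,87.8],[-3,-39,170,0,0,-0.09,87.8],[-3,-39,205,0,0,-0.09,87.8],[-3,-39,230,0,0,-0.09,87.8],[-3,-39,242,0,0,-0.09,87.8],[-3,-39,248,0,0,-0.09,87.8],[-3,-39,248,0,0,-0.09,87.8]]
  newtons: 15

```text
time: 2.8
position: [506.1, 182.2, 23.7]
orientation: [-1.419, 2.803, -0.0]
ft_force: [0.6, 0.9, -0.2]
finger_gap: 87.6
gripper_force: 0.0
```

Request:
drive_tool:
  deltas:
    - [[0,0,0,0,0,0,60],[0,0,0,0,0,0,40],[0,0,0,0,0,0,25],[0,0,0,0,0,0,25],[0,0,0,0,0,0,25],[0,0,0,0,0,0,25],[0,0,0,0,0,0,25],[0,0,0,0,0,0,25]]
  newtons: 10

```text
time: 3.6
position: [505.8, 182.1, 23.5]
orientation: [1.419, -2.803, -0.0]
ft_force: [0.1, -0.0, -0.3]
finger_gap: 27.8
gripper_force: 0.0
```

```bash
python3 - <<'E'
from h import *
o=env.get_obs();print({k:o[k] for k in('time','position','orientation','ft_force','finger_gap','gripper_force')})
im,d,w=cloud('scene');save(cv2.resize(im[150:300,230:390],None,fx=4,fy=4,interpolation=cv2.INTER_CUBIC),'g1')
u=np.array([.9205,-.3907]);v=np.array([.3907,.9205]);h=np.array([588.7,215.8])-31*u-22*v
print(h);p=h-15*u-13*v;print(p,delta((*p,o['position'][2]),Rdown(67)))
E
```

```text
{'time': 3.6, 'position': array([505.81, 182.06,  23.49]), 'orientation': array([ 1.42, -2.8 , -0.  ]), 'ft_force': array([ 0.14, -0.03, -0.33]), 'finger_gap': 27.784284788370275, 'gripper_force': 0.0}
[551.57 207.66]
[532.68 201.55] (array([-31.62, -10.11,  -0.01]), array([ 0.  , -0.  ,  1.34]))
```

View pics/g1.png

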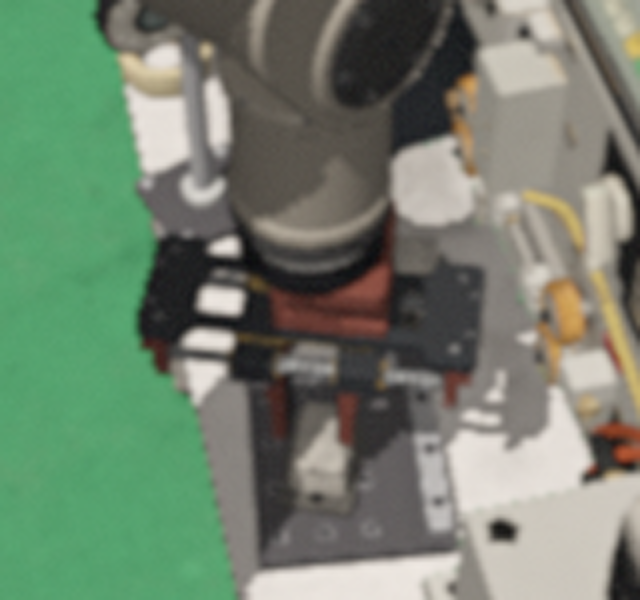

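```bash
python3 - <<'E'
from h import *
im,w=avg('scene',4);np.savez('scene2',im=im,w=w)
o=env.get_obs();print(o['finger_gap'],o['gripper_force'])
c=o['position'];Rc=R.from_rotvec(o['orientation']).as_matrix()
k=(np.linalg.norm(w[...,:2]-c[:2],axis=-1)<70)&(w[...,2]<75)&(w[...,2]>27)
v,u=np.where(k);q=(w[k]-c)@Rc
# in tool frame: col tool x, tool y
for z0,z1 in((27,40),(40,53),(53,75)):
    m=(w[k][:,2]>z0)&(w[k][:,2]<z1);print(z0,z1,m.sum())
    H,_,_=np.histogram2d(q[m,0],q[m,1],bins=[np.arange(-60,61,8),np.arange(-60,61,8)]);print(H.astype(int))
s=np.load('scene1.npz')['w'];k=(abs(s[...,2]-47)<4)&(abs(s[...,0]-508)<50)&(abs(s[...,1]-180)<50)
print('before: block top in scene',np.nanmin(s[k],0),np.nanmax(s[k],0),cv2.minAreaRect(s[k][:,:2].astype('f4')))
t=np.load('top1.npz')['w'];k=(abs(t[...,2]-47)<4)&(abs(t[...,0]-508)<50)&(abs(t[...,1]-180)<50)
print(cv2.minAreaRect(t[k][:,:2].astype('f4')))
E
```

```text
24.926793717176107 0.0
27 40 70
[[ 0  0  0  0  0  0  0  0  0  0  0  0  0  0  0]
 [ 0  0  0  0  0  0  0  0  0  0  0  0  0  0  0]
 [ 0  0  0  0  0  0  0  0  0  0  0  0  0  0  0]
 [ 0  0  0  0  0  0  0  0  0  0  0  0  0  0  0]
 [ 0  0  0  0  0  0  0  0  0  0  0  0  0  0  0]
 [ 0  0  0  0  1  0  0  0  0  0  0  0  0  0  0]
 [ 0  0  0  0  5  0  0  0  2  1  0  0  0  0  0]
 [ 0  0  0  0  1  0  0  0  1  0  0  0  0  0  0]
 [ 0  0  0  0  5  1  0  0  1  0  0  0  0  0  0]
 [ 0  0  0  0  2  1  0  0  1  0  0  0  0  0  0]
 [ 0  0  0  0  4  9 14  9 12  0  0  0  0  0  0]
 [ 0  0  0  0  0  0  0  0  0  0  0  0  0  0  0]
 [ 0  0  0  0  0  0  0  0  0  0  0  0  0  0  0]
 [ 0  0  0  0  0  0  0  0  0  0  0  0  0  0  0]
 [ 0  0  0  0  0  0  0  0  0  0  0  0  0  0  0]]
40 53 171
[[ 0  0  0  0  0  0  0  0  0  0  0  0  0  0  0]
 [ 0  0  0  0  0  0  0  0  0  0  0  0  0  0  0]
 [ 0  0  0  0  0  0  0  0  0  0  0  0  0  0  0]
 [ 0  0  0  0  0  0  0  0  0  0  0  0  0  0  0]
 [ 0  0  0  0  0  0  0  0  0  0  0  0  0  0  0]
 [ 0  0  0  0  0  0  7 11  5  0  0  0  0  0  0]
 [ 0  0  0  0  0  0  8 10  5  0  1  0  0  0  0]
 
[... 689 characters left out ...]
 0  0  2  0  0  0  0  0  0  0  0  0  0]
 [ 0  0  0  0  0  0  0  0  0  6  0  0  0  0  0]
 [ 0  0  0  0  1  1  0  0  0  6  0  0  0  0  0]
 [ 0  0  0  0  3 16  0  0  0 14  0  0  0  0  0]
 [ 0  0  0  0  0  0  0  0  0  0  0  0  0  0  0]
 [ 0  0  0  0  0  0  0  0  0  0  0  0  0  0  0]
 [ 0  0  0  0  0  0  0  0  0  0  0  0  0  0  0]
 [ 0  0  0  0  0  0  0  0  0  0  0  0  0  0  0]
 [ 0  0  0  0  0  0  0  0  0  0  0  0  0  0  0]]
before: block top in scene [486.4  151.16  43.03] [530.87 199.86  46.46] ((508.8849182128906, 176.95468139648438), (44.53380584716797, 27.867019653320312), 52.1989860534668)
((510.3032531738281, 181.1210174560547), (43.90711212158203, 27.937620162963867), 51.887603759765625)
```

Request:
drive_tool:
  deltas:
    - [[0,0,0,0,0,0,15],[0,0,0,0,0,0,10],[0,0,0,0,0,0,10]]
  newtons: 10

```text
time: 4.15
position: [505.8, 182.1, 23.5]
orientation: [1.419, -2.803, -0.0]
ft_force: [-0.6, -0.4, 0.4]
finger_gap: 10.5
gripper_force: 0.0
```

```bash
python3 - <<'E'
from h import *
im,w=avg('scene',3);o=env.get_obs();print(o['time'],o['finger_gap'],o['gripper_force'],o['ft_force'])
c=o['position'];Rc=R.from_rotvec(o['orientation']).as_matrix()
q=(w-c)@Rc;k=(np.linalg.norm(q[...,:2],axis=-1)<60)&(w[...,2]>27)&(w[...,2]<80)
b=k&(abs(w[...,2]-46)<3);print('block',cv2.minAreaRect(q[b][:,:2].astype('f4')))
f=k&(w[...,2]>52);print(len(q[f]));
for s in(-1,1):
    g=q[f&(q[...,1]*s>0)];print(s,np.percentile(g,[0,10,50,90,100],axis=0))
save(cv2.resize(im[225:285,280:340],None,fx=10,fy=10,interpolation=cv2.INTER_CUBIC),'g2')
E
```

```text
4.3 10.093467965945807 0.0 [-0.13 -0.33  0.03]
block ((2.982982635498047, -6.014471054077148), (43.697906494140625, 27.80544090270996), 3.9757468700408936)
57
-1 [[ -8.29 -14.47 -54.84]
 [  8.63 -14.39 -53.42]
 [ 12.32 -10.31 -44.82]
 [ 12.95  -6.93 -35.35]
 [ 13.56  -5.35 -31.95]]
1 [[  3.72   4.36 -55.22]
 [  4.89   4.64 -53.07]
 [ 12.25   7.99 -43.15]
 [ 13.62  12.57 -35.28]
 [ 14.15  12.99 -31.99]]
```

View pics/g2.png

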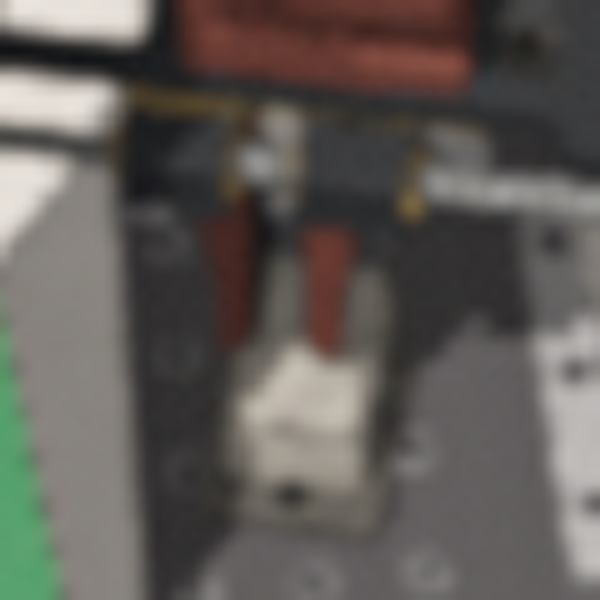

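```bash
python3 - <<'E'
from h import *
im,w=avg('scene',3);o=env.get_obs()
c=o['position'];Rc=R.from_rotvec(o['orientation']).as_matrix();q=(w-c)@Rc
I=im.astype(int);red=(I[...,0]-I[...,1]>25)&(np.linalg.norm(q[...,:2],axis=-1)<40)
v,u=np.where(red)
for r in range(v.min(),v.max()+1):
    s=red[r]; 
    if s.any(): print(r,np.where(s)[0][[0,-1]],np.c_[w[r][s][:,2],q[r][s][:,:2]][[0,-1]].round(1).tolist())
# column down the right finger
for r in range(246,275): print(r,w[r,312].round(1),im[r,312],w[r,304].round(1),im[r,304])
E
```

```text
214 [326 326] [[224.7, 9.6, -38.0], [224.7, 9.6, -38.0]]
215 [325 326] [[224.6, 12.3, -36.4], [223.0, 10.8, -38.2]]
216 [324 325] [[225.3, 15.7, -34.8], [223.4, 13.9, -36.6]]
217 [322 324] [[230.0, 22.4, -31.6], [223.4, 16.6, -34.9]]
218 [321 323] [[228.4, 23.9, -29.8], [224.1, 19.9, -33.3]]
219 [320 322] [[227.9, 26.2, -28.1], [224.2, 22.8, -31.7]]
220 [318 321] [[228.4, 29.5, -24.7], [224.2, 25.5, -30.1]]
221 [316 319] [[229.2, 33.1, -21.2], [224.1, 28.4, -26.5]]
222 [298 318] [[219.6, 32.8, 14.2], [223.8, 30.8, -24.9]]
223 [297 315] [[177.2, 3.2, 22.3], [223.7, 33.9, -19.4]]
224 [298 315] [[201.3, 23.8, 16.2], [221.1, 34.4, -19.5]]
225 [298 316] [[198.1, 23.9, 16.2], [216.9, 33.4, -21.3]]
226 [298 315] [[196.7, 25.3, 16.0], [214.8, 34.5, -19.5]]
227 [298 322] [[191.5, 23.9, 16.4], [196.9, 21.5, -32.0]]
228 [298 323] [[189.1, 24.6, 16.4], [193.0, 20.8, -34.0]]
229 [299 322] [[186.5, 24.9, 14.4], [188.4, 20.1, -32.0]]
230 [299 322] [[183.0, 24.8, 14.5], [185.4, 20.4, -32.1]]
231 [299 322] [[180.6, 25.6, 14.4], [186.0, 23.3, -32.4]]
232 [305 322] [[176.2, 23.3, 2.5], [181.0, 22.1, -3
[... 2112 characters left out ...]
 160.2  45.3] [189 181 171] [487.7 169.7  44.3] [154 147 136]
266 [502.5 158.1  44.9] [192 185 174] [486.8 168.1  42.9] [155 148 138]
267 [500.7 154.9  46.5] [183 175 165] [486.4 167.3  40. ] [142 136 127]
268 [500.8 155.   41.9] [163 156 146] [486.4 167.4  35.5] [133 127 118]
269 [501.  155.6  36.6] [160 153 143] [485.9 166.7  32.5] [122 116 108]
270 [500.9 155.3  32.8] [163 156 146] [486.  167.1  27.4] [115 110 102]
271 [501.  155.6  27.7] [160 154 143] [485.8 166.8  23.5] [109 104  96]
272 [501.3 156.1  22.2] [152 146 136] [485.6 166.6  19.5] [95 91 84]
273 [501.  155.6  18.8] [137 131 121] [484.8 165.2  17.6] [87 83 77]
274 [500.  153.7  17.8] [114 107 100] [483.2 162.   19.2] [89 85 79]
```

Request:
drive_tool:
  deltas:
    - [[0,0,0,0,0,0,87.8],[0,0,-5,0,0,0,87.8],[0,-5,-5,0,0,0.04,87.8],[0,-5,-5,0,0,0.04,87.8],[0,-5,0,0,0,0.04,87.8],[0,-5,8,0,0,0.04,87.8],[0,-5,15,0,0,0.04,87.8],[0,-5,20,0,0,0.04,87.8],[0,-5,25,0,0,0.04,87.8],[0,-5,28,0,0,0.04,87.8],[0,-5,30,0,0,0.04,87.8],[0,-5,30,0,0,0.04,87.8]]
  newtons: 10

```text
time: 5.65
position: [509.8, 179.0, -6.7]
orientation: [1.362, -2.831, 0.0]
ft_force: [0.0, -0.8, -0.3]
finger_gap: 87.9
gripper_force: 0.0
```

Request:
drive_tool:
  deltas:
    - [[0,0,0,0,0,0,60],[0,0,0,0,0,0,40],[0,0,0,0,0,0,25],[0,0,0,0,0,0,20],[0,0,0,0,0,0,20],[0,0,0,0,0,0,20],[0,0,0,0,0,0,20],[0,0,0,0,0,0,20]]
  newtons: 10

```text
time: 6.45
position: [509.9, 179.1, -6.5]
orientation: [-1.362, 2.831, -0.0]
ft_force: [-0.1, -0.4, 0.1]
finger_gap: 31.9
gripper_force: 9.9
```

```bash
python3 - <<'E'
from h import *
o=env.get_obs()
u=np.array([.9205,-.3907]);v=np.array([.3907,.9205]);h=np.array([551.6,207.7])
p=h-12*u-10*v;print(p,delta((*p,o['position'][2]),Rdown(67)))
E
```

```text
[536.65 203.18] (array([-35.52,  -5.88,   0.  ]), array([-0. ,  0. ,  1.3]))
```

Request:
drive_tool:
  deltas:
    - [[-3,0,0,0,0,0.12,20],[-7,-1,0,0,0,0.25,20],[-11,-2,0,0,0,0.38,20],[-15,-3,0,0,0,0.51,20],[-19,-4,0,0,0,0.64,20],[-23,-4,0,0,0,0.77,20],[-27,-5,0,0,0,0.9,20],[-31,-5,0,0,0,1.03,20],[-34,-6,0,0,0,1.16,20],[-35.5,-6,0,0,0,1.25,20],[-35.5,-6,0,0,0,1.3,20],[-35.5,-6,0,0,0,1.3,20]]

```text
time: 7.65
position: [536.2, 203.2, -6.5]
orientation: [-0.628, -3.077, 0.001]
ft_force: [-1.3, -0.6, 2.8]
finger_gap: 31.7
gripper_force: 9.9
```

```bash
python3 - <<'E'
from h import *
o=env.get_obs();print(o['time'],o['position'],o['orientation'],o['finger_gap'],o['gripper_force'],o['ft_force'])
E
```

```text
7.65 [536.17 203.17  -6.54] [-0.63 -3.08  0.  ] 31.693347767923584 9.943855851888657 [-1.3  -0.62  2.77]
```

Request:
drive_tool:
  deltas:
    - [[0,0,0,0,0,0,44],[0,0,0,0,0,0,44],[0,3,0,0,0,0,44],[0,6,0,0,0,0,44],[0,8,0,0,0,0,44],[0,10,0,0,0,0,44],[0,12,0,0,0,0,44],[0,13,0,0,0,0,44]]

```text
time: 8.45
position: [541.5, 213.7, -6.5]
orientation: [-0.63, -3.077, 0.003]
ft_force: [-2.1, -4.2, 3.0]
finger_gap: 44.0
gripper_force: 2.5
```

Request:
drive_tool:
  deltas:
    - [[0,0.5,0,0,0,0,44],[0,1,0,0,0,0,44]]

```text
time: 8.65
position: [541.7, 214.1, -6.5]
orientation: [-0.63, -3.077, 0.003]
ft_force: [-4.2, -6.6, 4.4]
finger_gap: 44.2
gripper_force: 3.9
```

Request:
drive_tool:
  deltas:
    - [[0,0.5,0,0,0,0,44],[0,1,0,0,0,0,44]]

```text
time: 8.85
position: [541.7, 214.1, -6.6]
orientation: [-0.63, -3.076, 0.005]
ft_force: [-3.1, -9.4, 7.2]
finger_gap: 44.2
gripper_force: 5.0
```

Request:
drive_tool:
  deltas:
    - [[0,0.5,0,0,0,0,44],[0,1,0,0,0,0,44]]

```text
time: 9.05
position: [541.7, 214.1, -6.6]
orientation: [-0.631, -3.075, 0.007]
ft_force: [-5.8, -11.3, 8.7]
finger_gap: 43.8
gripper_force: 6.1
```

```bash
python3 - <<'E'
from h import *
im,w=avg('scene',3);np.savez('scene3',im=im,w=w)
save(cv2.resize(im[205:295,270:360],None,fx=6.6,fy=6.6,interpolation=cv2.INTER_CUBIC),'g3')
b=(abs(w[...,2]-46)<3)&(np.linalg.norm(w[...,:2]-np.array([541,214]),axis=-1)<45)
print(cv2.minAreaRect(w[b][:,:2].astype('f4')),b.sum())
E
```

```text
((0.0, 0.0), (0.0, 0.0), 0.0) 0
```

View pics/g3.png

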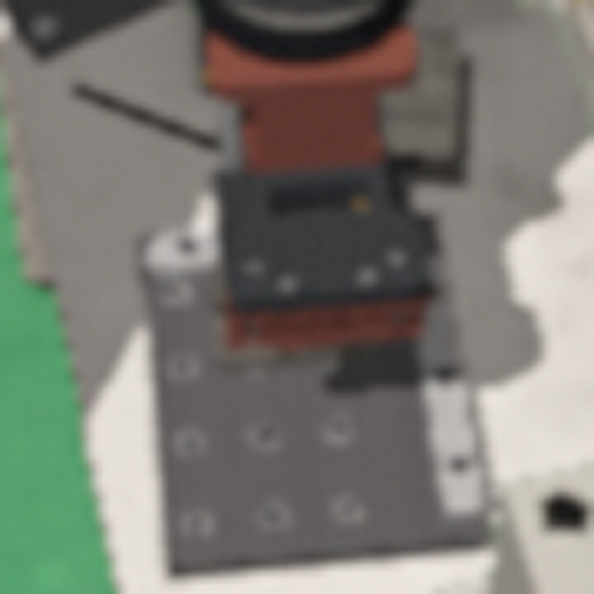

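Request:
drive_tool:
  deltas:
    - [[0,-4,0,0,0,0,44],[0,-8,0,0,0,0,60],[0,-9,0,0,0,0,70],[0,-9,0,0,0,0,70],[0,-9,-20,0,0,0,70],[0,-9,-50,0,0,0,60],[25,-9,-70,0,0,0,30],[65,-9,-90,0,0,0,10],[90,-25,-100,0,0,0,0],[110,-40,-100,0,0,0,0],[110,-40,-100,0,0,0,0]]

```text
time: 10.3
position: [422.9, 224.4, 93.5]
orientation: [-0.625, -3.076, -0.001]
ft_force: [0.4, -0.2, -0.7]
finger_gap: 25.7
gripper_force: 0.0
```

```bash
python3 - <<'E'
from h import *
o=env.get_obs();print(o['time'],o['position'],o['orientation'],o['ft_force'])
for n in('scene','top'):
    im,w=avg(n,5);np.savez(n+'4',im=im,w=w)
    for z0,z1,nm in((43.5,51,'block'),):
        b=(w[...,2]>z0)&(w[...,2]<z1)&(np.linalg.norm(w[...,:2]-np.array([541,208]),axis=-1)<40)
        c=cv2.findContours(b.astype(np.uint8),0,2)[0]
        print(n,nm,cv2.minAreaRect(w[b][:,:2].astype('f4')),np.nanmean(w[b],0))
im=np.load('top4.npz')['im'];im2=np.load('scene4.npz')['im']
A=ortho('top',im,22,470,630,110,270,2.4);B=ortho('top',im,47,470,630,110,270,2.4)
save(np.hstack([A,B]),'o4')
E
```

```text
10.3 [422.91 224.37  93.48] [-0.62 -3.08 -0.  ] [ 0.44 -0.21 -0.66]
scene block ((537.363525390625, 207.2769012451172), (28.645273208618164, 43.71977996826172), 67.508544921875) [537.22 207.2   44.8 ]
top block ((539.2251586914062, 211.64398193359375), (27.728635787963867, 43.62554931640625), 67.62676239013672) [543.38 211.66  47.44]
```

View pics/o4.png

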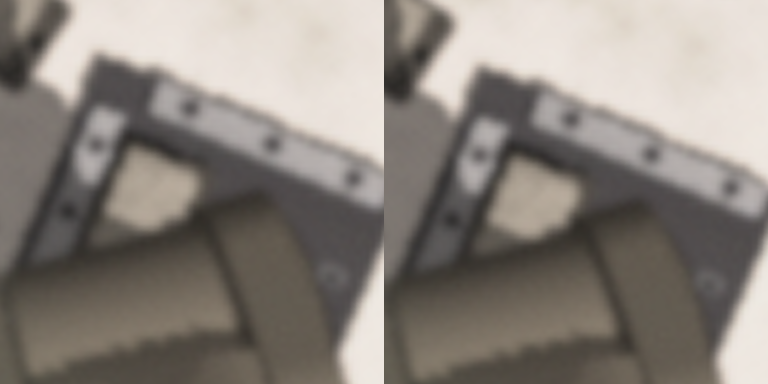

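```bash
python3 - <<'E'
from h import *
u=np.array([.9205,-.3907]);p=np.array([539.4,208.6])-42*u
print(p,delta((*p,-8),Rdown(67)))
E
```

```text
[500.74 225.01] (array([-67.77,  30.08, 101.41]), array([-0.,  0., -0.]))
```

Request:
drive_tool:
  deltas:
    - [[-30,15,20,0,0,0,0],[-60,30,50,0,0,0,0],[-67.5,30,80,0,0,0,0],[-67.5,30,97,0,0,0,0],[-67.5,30,101,0,0,0,0],[-67.5,30,101,0,0,0,0]]

```text
time: 11.4
position: [499.7, 225.0, -7.9]
orientation: [-0.629, -3.077, 0.002]
ft_force: [0.2, -0.6, 0.2]
finger_gap: 0.2
gripper_force: 0.0
```

Request:
drive_tool:
  deltas:
    - [[-3,0,0,0,0,0,0],[-6,0,0,0,0,0,0],[-9,0,0,0,0,0,0],[-12,0,0,0,0,0,0],[-15,0,0,0,0,0,0],[-17,0,0,0,0,0,0],[-19,0,0,0,0,0,0]]

```text
time: 12.1
position: [516.1, 219.0, -7.1]
orientation: [-0.626, -3.076, -0.002]
ft_force: [-5.5, 2.1, 6.0]
finger_gap: 0.7
gripper_force: 3.3
```

Request:
drive_tool:
  deltas:
    - [[-1,0,0,0,0,0,0],[-2,0,0,0,0,0,0]]

```text
time: 12.3
position: [517.9, 218.2, -7.1]
orientation: [-0.626, -3.076, -0.002]
ft_force: [-6.6, 1.7, 6.0]
finger_gap: 0.3
gripper_force: 3.2
```

Request:
drive_tool:
  deltas:
    - [[-1,0,0,0,0,0,0],[-2,0,0,0,0,0,0]]

```text
time: 12.5
position: [518.1, 218.1, -7.3]
orientation: [-0.625, -3.073, -0.002]
ft_force: [-11.3, 4.2, 10.2]
finger_gap: 0.2
gripper_force: 6.1
```

Request:
drive_tool:
  deltas:
    - [[-1,0,0,0,0,0,0],[-2,0,0,0,0,0,0]]

```text
time: 12.7
position: [517.9, 218.1, -7.4]
orientation: [-0.623, -3.069, -0.002]
ft_force: [-16.8, 6.4, 15.2]
finger_gap: 0.5
gripper_force: 8.9
```

```bash
python3 - <<'E'
from h import *
u=np.array([.9205,-.3907]);v=np.array([.3907,.9205])
o=env.get_obs();print(o['position'],o['ft_force'])
im,w=avg('top',6);np.savez('top5',im=im,w=w)
uv=np.stack([w[...,:2]@u,w[...,:2]@v],-1)
b=(w[...,2]>42)&(w[...,2]<52)&(np.linalg.norm(w[...,:2]-np.array([550,207]),axis=-1)<40)
print('block uv',b.sum(),cv2.minAreaRect(uv[b].astype('f4')))
s=np.load('scene1.npz')['w']
t=np.load('top1.npz')['w']
for W in(t,w,s):
    U=np.stack([W[...,:2]@u,W[...,:2]@v],-1);f=(W[...,2]>18)&(W[...,2]<27)
    bf=f&(U[...,0]>448)&(U[...,0]<485)&(U[...,1]>290)&(U[...,1]<390);lf=f&(U[...,1]>415)&(U[...,1]<450)&(U[...,0]>385)&(U[...,0]<445)
    print('back u',np.percentile(U[bf][:,0],[3,50,97]),bf.sum(),'left v',np.percentile(U[lf][:,1],[3,50,97]),lf.sum())
# grey-level profiles along u through back fence and block (z=22 / z=47 rectified)
def prof(n,im,z,vv,us):
    p=env.camera_params(n);T=np.linalg.inv(np.array(p['pose']))
    X=np.array([[*(a*u+c*v),z] for c in vv for a in us]);q=X@T[:3,:3].T+T[:3,3]
    U=p['cx']+p['fx']*q[:,0]/-q[:,2];V=p['cy']-p['fy']*q[:,1]/-q[:,2]
    return cv2.remap(im,U.astype('f4')[None],V.astype('f4')[None],1)[0].mean(-1).reshape(len(vv),len(us)).mean(0)
us=np.arange(380,490,2.)
print('z22',list(zip(us.astype(int),prof('top',im,22,np.arange(340,375,2),us).astype(int))))
print('z47',list(zip(us.astype(int),prof('top',im,47,np.arange(398,412,2),us).astype(int))))
E
```

```text
[517.95 218.11  -7.38] [-16.76   6.37  15.15]
block uv 0 ((0.0, 0.0), (0.0, 0.0), 0.0)
back u [456.08 462.27 469.35] 201 left v [427.8  434.32 441.08] 159Traceback (most recent call last):
  File "<stdin>", line 13, in <module>
    return _quantile_unchecked(
        a, q, axis, out, overwrite_input, method, keepdims, weights)
    return _ureduce(a,
                    func=_quantile_ureduce_func,
    ...<5 lines>...
                    overwrite_input=overwrite_input,
                    method=method)
    r = func(a, **kwargs)
    result = _quantile(arr,
                       quantiles=q,
    ...<2 lines>...
                       out=out,
                       weights=wgt)
    slices_having_nans = np.isnan(arr[-1, ...])
                                  ~~~^^^^^^^^^
IndexError: index -1 is out of bounds for axis 0 with size 0
```

Request:
drive_tool:
  deltas:
    - [[5,0,0,0,0,0,0],[15,0,0,0,0,0,0],[18,0,-15,0,0,0,0],[18,0,-45,0,0,0,30],[18,0,-75,0,0,0,60],[18,0,-85,0,0,0,80],[18,0,-85,0,0,0,80],[18,0,-85,0,0,0,80]]

```text
time: 13.8
position: [506.0, 222.6, 77.3]
orientation: [-0.628, -3.078, -0.0]
ft_force: [-0.5, -0.7, 0.1]
finger_gap: 37.0
gripper_force: 0.0
```

```bash
python3 - <<'E'
from h import *
u=np.array([.9205,-.3907]);v=np.array([.3907,.9205])
print(env.get_obs()['position'],delta((547.4,205.2,-6.5),Rdown(67.2)))
im,w=avg('scene',4)
b=(w[...,2]>42.5)&(w[...,2]<49)&(np.linalg.norm(w[...,:2]-np.array([547,205]),axis=-1)<35)
print('scene block',b.sum(),cv2.minAreaRect(w[b][:,:2].astype('f4')) if b.any() else 0)
E
```

```text
[506.04 222.6   77.25] (array([-44.89,   0.2 ,  83.74]), array([-0., -0., -0.]))
scene block 183 ((547.8855590820312, 202.93008422851562), (28.83648681640625, 43.50578308105469), 66.56472778320312)
```

Request:
drive_tool:
  deltas:
    - [[-22,0,0,0,0,0,60],[-45,0,0,0,0,0,60],[-45,0,0,0,0,0,60],[-45,0,25,0,0,0,60],[-45,0,50,0,0,0,60],[-45,0,70,0,0,0,60],[-45,0,80,0,0,0,52],[-45,0,84,0,0,0,46],[-45,0,84,0,0,0,44],[-45,0,84,0,0,0,44]]

```text
time: 15.0
position: [548.3, 205.1, -5.7]
orientation: [0.628, 3.077, 0.001]
ft_force: [-0.4, 0.1, 0.8]
finger_gap: 44.5
gripper_force: 0.0
```

Request:
drive_tool:
  deltas:
    - [[0,2,0,0,0,0,44],[0,4,0,0,0,0,44],[0,6,0,0,0,0,44],[0,7,0,0,0,0,44],[0,8,0,0,0,0,44]]

```text
time: 15.5
position: [550.3, 210.3, -6.4]
orientation: [-0.63, -3.077, 0.004]
ft_force: [-2.7, -5.6, 5.0]
finger_gap: 44.1
gripper_force: 3.3
```

Request:
drive_tool:
  deltas:
    - [[0,1,0,0,0,0,44],[0,2,0,0,0,0,44]]

```text
time: 15.7
position: [550.3, 210.4, -6.5]
orientation: [-0.631, -3.075, 0.007]
ft_force: [-6.5, -10.2, 9.1]
finger_gap: 44.0
gripper_force: 5.9
```

Request:
drive_tool:
  deltas:
    - [[0,-5,0,0,0,0,44],[0,-10,0,0,0,0,44],[0,-10,0,0,0,0,44]]

```text
time: 16.0
position: [547.7, 204.7, -6.5]
orientation: [0.629, 3.078, 0.001]
ft_force: [0.2, -0.2, 0.2]
finger_gap: 43.9
gripper_force: 0.0
```

```bash
python3 - <<'E'
from h import *
o=env.get_obs();p=o['position'];print(p,p[:2]@[.9205,-.3907],p[:2]@[.3907,.9205],o['ft_force'])
E
```

```text
[547.7  204.74  -6.46] 424.16314076202696 402.4529327421887 [ 0.2  -0.22  0.24]
```

Target v = 402.7, so the offset is +0.3. I'll close lightly, nudge onto the back fence, then grip firmly.

Request:
drive_tool:
  deltas:
    - [[0,0.3,0,0,0,0,36],[0,0.3,0,0,0,0,28],[0,0.3,0,0,0,0,28],[-0.5,0.3,0,0,0,0,28],[-1.5,0.3,0,0,0,0,28],[-2.5,0.3,0,0,0,0,28],[-2.5,0.3,0,0,0,0,28]]
  newtons: 6

```text
time: 16.7
position: [548.1, 204.8, -6.7]
orientation: [-0.627, -3.074, 0.0]
ft_force: [-6.6, 0.2, 6.5]
finger_gap: 31.6
gripper_force: 6.0
```

Request:
drive_tool:
  deltas:
    - [[0,0,0,0,0,0,20],[0,0,0,0,0,0,20],[0,0,0,0,0,0,20],[0,0,0,0,0,0,20]]
  newtons: 45

```text
time: 17.1
position: [548.1, 204.9, -6.7]
orientation: [-0.627, -3.074, 0.0]
ft_force: [-6.9, -0.1, 6.4]
finger_gap: 31.6
gripper_force: 45.0
```

```bash
python3 - <<'E'
from h import *
o=env.get_obs();p=o['position'];print(p,p[:2]@[.9205,-.3907],p[:2]@[.3907,.9205],o['ft_force'],o['orientation'])
E
```

```text
[548.15 204.85  -6.71] 424.5326454054727 402.72779236209493 [-6.93 -0.1   6.43] [-0.63 -3.07  0.  ]
```

Request:
drive_tool:
  deltas:
    - [[2,0,-1,0,0,0,20],[2,0,-8,0,0,0,20],[2,0,-20,0,0,0,20],[2,0,-40,0,0,0,20],[2,0,-70,0,0,0,20],[8,-4,-100,0,0,0,20],[20,-12,-125,0,0,0,20],[35,-22,-145,0,0,0,20],[46,-30,-155,0,0,0,20],[50,-32,-160,0,0,0,20],[50,-32,-160,0,0,0,20]]

```text
time: 18.2
position: [491.9, 194.9, 154.6]
orientation: [0.628, 3.077, 0.003]
ft_force: [0.8, -0.2, -4.6]
finger_gap: 31.8
gripper_force: 45.0
```

```bash
cat >> h.py <<'E'
def target(ring,yaw,tilt,dist,off):
    y,t=np.radians([yaw,tilt]);n=np.array([np.cos(t)*np.cos(y),np.cos(t)*np.sin(y),np.sin(t)])
    ys=np.cross([0,0,1],n);ys/=np.linalg.norm(ys);zs=np.cross(n,ys)
    Rt=np.c_[n,-ys,-zs]; return np.array(ring)-dist*n-Rt@np.array(off),Rt,n,ys,zs
E
python3 - <<'E'
from h import *
o=env.get_obs();print(o['position'],o['orientation'],o['finger_gap'],o['gripper_force'],o['ft_force'])
p,Rt,*_=target([500.5,349.2,245],93.2,9.7,130,[0,0,-40.2]);print(p,Rt,delta(p,Rt),delta((480,190,150),Rt))
E
```

```text
[491.92 194.89 154.57] [0.63 3.08 0.  ] 31.830609147000608 44.99820113182068 [ 0.8  -0.2  -4.64]
[507.27 228.02 183.47] [[-0.06  1.   -0.01]
 [ 0.98  0.06  0.17]
 [ 0.17 -0.   -0.99]] (array([ -1.17,  36.57, -28.82]), array([-0.09,  0.15,  1.11])) (array([ 9.05, -9.17,  4.54]), array([-0.09,  0.15,  1.11]))
```

Request:
drive_tool:
  deltas:
    - [[0,4,-3,-0.01,0.015,0.11,20],[0,8,-6,-0.02,0.03,0.23,20],[0,12,-10,-0.03,0.05,0.36,20],[0,16,-13,-0.04,0.065,0.49,20],[-1,20,-16,-0.05,0.08,0.62,20],[-1,24,-19,-0.06,0.1,0.75,20],[-1,29,-23,-0.07,0.12,0.88,20],[-1,33,-26,-0.08,0.135,1.0,20],[-1,36,-28,-0.085,0.145,1.07,20],[-1.2,36.6,-28.8,-0.089,0.149,1.11,20],[-1.2,36.6,-28.8,-0.089,0.149,1.11,20],[-1.2,36.6,-28.8,-0.089,0.149,1.11,20]]

```text
time: 19.4
position: [507.4, 227.5, 181.9]
orientation: [-2.072, -2.192, -0.167]
ft_force: [-0.6, -0.1, -4.2]
finger_gap: 31.7
gripper_force: 45.0
```

```bash
python3 - <<'E'
from h import *
o=env.get_obs();print(o['time'],o['position'],o['finger_gap'],o['ft_force'])
p,Rt,n,ys,zs=target([500.5,349.2,245],93.2,9.7,130,[0,0,-40.2]);print(delta(p,Rt))
c=p+40.2*zs  # expected block middle
for nm in('scene','top'):
    im,w=avg(nm,5);np.savez(nm+'6',im=im,w=w)
    q=(w-c)@np.c_[n,ys,zs]; k=(abs(q)<70).all(-1)
    print(nm,k.sum())
    for lo in range(-60,60,6):
        m=k&(q[...,2]>=lo)&(q[...,2]<lo+6)
        if m.sum()>3: print(lo,m.sum(),'x',np.percentile(q[m][:,0],[2,98]),'y',np.percentile(q[m][:,1],[2,98]))
im=np.load('scene6.npz')['im'];v,u=np.where(k if 0 else np.linalg.norm(np.load('scene6.npz')['w']-c,axis=-1)<90)
print(u.min(),u.max(),v.min(),v.max())
save(cv2.resize(im[110:250,230:390],None,fx=4,fy=4,interpolation=cv2.INTER_CUBIC),'g6')
E
```

```text
19.4 [507.4  227.46 181.91] 31.737846499575284 [-0.6  -0.14 -4.18]
(array([ 0.81, -0.1 , -1.45]), array([-0.  ,  0.01,  0.  ]))
scene 673
-30 4 x [-31.8   14.32] y [ 9.82 22.4 ]
-24 50 x [-34.21  22.98] y [-19.24  22.73]
-18 140 x [-33.79  24.27] y [-20.21  22.56]
-12 32 x [-27.75   1.49] y [-12.5   25.38]
-6 46 x [-25.18   7.03] y [-22.39  25.49]
0 51 x [-24.86   7.12] y [-21.69  25.34]
6 190 x [-24.84   4.17] y [-18.89  25.09]
12 27 x [-13.5    7.13] y [-22.02  25.88]
18 26 x [-13.61   2.43] y [-22.51  26.63]
24 29 x [-13.63  -0.05] y [-24.32  27.62]
30 20 x [-13.57  -4.77] y [-25.06  27.74]
36 10 x [-13.9    3.43] y [-25.56 -15.05]
42 20 x [-13.72   7.21] y [-26.95 -15.24]
48 11 x [-13.75   5.19] y [-26.15 -16.83]
54 5 x [-7.17 -0.64] y [-17.55 -17.24]
top 231
-24 9 x [31.86 32.21] y [-14.53  17.18]
-18 125 x [17.63 32.17] y [-21.43  20.88]
-12 16 x [23.05 30.55] y [-4.37  3.73]
-6 14 x [22.02 23.67] y [-14.7   14.95]
0 8 x [22.36 23.38] y [-14.77   3.81]
6 25 x [ 7.17 23.4 ] y [-14.05  13.45]
12 34 x [ 7.35 23.24] y [-14.54   4.98]
277 325 173 217
```

```bash
cat > rel.py <<'E'
from h import *
def pl(Q,ax):
    for _ in range(8):
        m=Q.mean(0);N=np.linalg.svd(Q-m)[2][2];r=abs((Q-m)@N);Q=Q[r<max(1.2,2*r.std())]
    return m,N*np.sign(N[ax]),len(Q),((Q-m)@N).std()
def rel(w,ring,n0,dist):
    y,t=np.radians(n0)
    _,_,n,ys,zs=target(ring,*n0,dist,[0,0,0]);B=np.c_[n,ys,zs];q=(w-(np.array(ring)-dist*n))@B
    e=lambda *b:q[np.all([(q[...,i]>b[2*i])&(q[...,i]<b[2*i+1]) for i in range(3)],0)]
    for nm,Q,ax in(('end',e(-29,-18,-13,13,-6,8),0),('base end',e(-40,-29,-20,20,-25,-11),0),('top',e(-24,24,-14,14,8,17),2),('basetop',e(-33,-24,-20,20,-21,-11),2)):
        if len(Q)>8:
            m,N,c,s=pl(Q,ax);print(nm,c,'mean',m,'N',N,'deg',np.degrees(N[[1,2] if ax==0 else [0,1]]),'rms',s)
    bl=e(-27,-18,-25,25,-4,6);print('y extent block',np.percentile(bl[:,1],[1,99])); bs=e(-40,-25,-30,30,-19,-15);print('base y',np.percentile(bs[:,1],[1,99]))
E
python3 - <<'E'
from rel import *
w=np.load('scene6.npz')['w'];rel(w,[499.7,349.4,244.0],(93.2,9.7),130)
# refit ring in this new scene cloud
P=w.reshape(-1,3);P=P[np.isfinite(P).all(1)]
for d in('scene1','scene4','scene6'):
    P=np.load(d+'.npz')['w'].reshape(-1,3);c=np.array([499.7,349.4,244.]);n=np.array([-.055,.98,.17])
    for i in range(12):
        a=(P-c)@n;r=np.linalg.norm(P-c-np.outer(a,n),axis=1);Q=P[(abs(a)<2.5)&(r>17)&(r<31)];m=Q.mean(0);n=np.linalg.svd(Q-m)[2][2];n*=np.sign(n[1]);c=c-n*((c-m)@n)
    print(d,len(Q),c,np.degrees(np.arctan2(n[1],n[0])),np.degrees(np.arcsin(n[2])))
    # ring outline in image: pixels with point on plane, radius<42
E
```

```text
end 39 mean [-24.66   0.45   0.53] N [ 1.    0.   -0.03] deg [ 0.07 -1.62] rms 0.327701867456906
base end 42 mean [-32.97  -1.58 -17.68] N [ 0.95  0.01 -0.32] deg [  0.33 -18.5 ] rms 0.5689054449669136
top 130 mean [-11.93  -1.01  11.44] N [-0.01 -0.02  1.  ] deg [-0.82 -0.9 ] rms 0.49115498080903547
basetop 55 mean [-28.77   1.17 -15.4 ] N [-0.08 -0.01  1.  ] deg [-4.65 -0.38] rms 0.5287080397021943
y extent block [-13.67  15.94]
base y [-21.29  21.37]
scene1 256 [499.71 349.15 243.96] 93.24251557484209 9.357999240465215
scene4 69 [499.82 348.18 243.81] 95.39700395485177 8.936774612125681
scene6 222 [499.72 349.12 243.95] 93.25317858138267 9.33113864612233
```

View pics/g6.png

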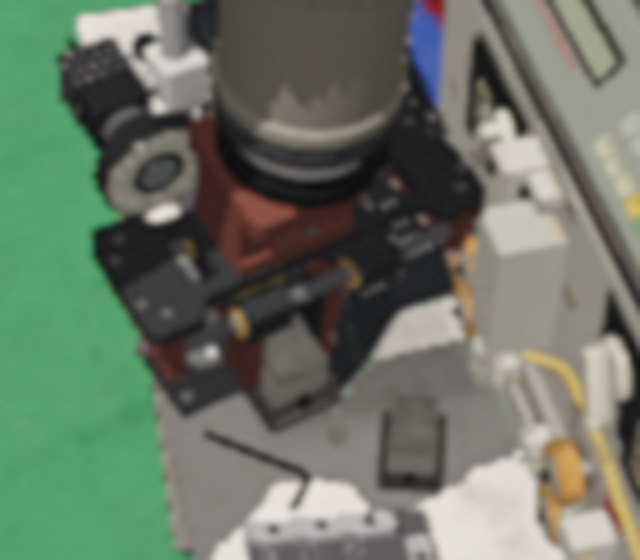

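```bash
python3 - <<'E'
from h import *
for n in('scene1','top1'):
    w=np.load(n+'.npz')['w'];P=w.reshape(-1,3)
    b=P[(abs(P[:,2])<8)&(P[:,0]>440)&(P[:,0]<640)&(P[:,1]>50)&(P[:,1]<330)]
    for _ in range(10):
        A=np.c_[b[:,0]-520,b[:,1]-200,np.ones(len(b))];x=np.linalg.lstsq(A,b[:,2],rcond=None)[0];r=abs(A@x-b[:,2]);b=b[r<max(1,2*r.std())]
    print(n,len(b),'slope deg',np.degrees(x[:2]),x[2])
    # ring/body tops again: plane of ring via body top
    g=P[(P[:,1]>396)&(P[:,1]<440)&(P[:,0]>483)&(P[:,0]<510)&(P[:,2]>258)&(P[:,2]<290)]
    for _ in range(10):
        A=np.c_[g[:,0]-497,g[:,1]-415,np.ones(len(g))];x=np.linalg.lstsq(A,g[:,2],rcond=None)[0];r=abs(A@x-g[:,2]);g=g[r<max(.8,2*r.std())]
    print(len(g),'body slope',np.degrees(np.arctan(x[:2])),x[2])
E
```

```text
scene1 2924 slope deg [-0.02 -0.05] -2.3257897405972785
122 body slope [-0.21 10.21] 271.95329490896
top1 3924 slope deg [0.05 0.11] 0.2878791919240999
272 body slope [-0.4   9.93] 274.4424635522049
```

Request:
drive_tool:
  deltas:
    - [[4,0.1,-0.5,0,0.003,0,20],[10,0.2,-1,0,0.006,0,20],[17,0.3,-1.5,0,0.01,0,20],[24,0.4,-1.9,0,0.01,0,20],[29,0.4,-1.9,0,0.01,0,20],[32,0.4,-1.9,0,0.01,0,20],[32.5,0.4,-1.9,0,0.01,0,20],[32.5,0.4,-1.9,0,0.01,0,20],[32.5,0.4,-1.9,0,0.01,0,20]]

```text
time: 20.8
position: [505.8, 259.0, 189.5]
orientation: [-2.068, -2.184, -0.178]
ft_force: [0.0, -1.1, -3.6]
finger_gap: 31.4
gripper_force: 45.0
```

```bash
python3 - <<'E'
from rel import *
o=env.get_obs();print(o['time'],o['position'],o['finger_gap'],o['ft_force'],o['joints'])
p,Rt,*_=target([500.5,349.2,245.6],93.2,9.7,100,[0,0,-40.2]);np.set_printoptions(precision=4,suppress=True);print(delta(p,Rt));np.set_printoptions(precision=2,suppress=True)
im,w=avg('scene',8);np.savez('scene7',im=im,w=w);rel(w,[499.7,349.25,243.7],(93.2,9.7),100)
im,w=avg('top',6);np.savez('top7',im=im,w=w)
_,_,n,ys,zs=target([499.7,349.4,243.7],93.2,9.7,100,[0,0,0])
# top camera: end face +x, ring rear/front via rim
q=(w-(np.array([500.5,349.2,245.6])-100*n))@np.c_[n,ys,zs]
k=(abs(q[...,1])<14)&(q[...,2]>-20)&(q[...,2]<40)&(q[...,0]>10)&(q[...,0]<140)
h,_=np.histogram(q[k][:,0],bins=np.arange(10,140,1));print([(int(a)+10,int(h[a])) for a in np.nonzero(h)[0]])
for z0,z1 in((-20,-12),(-8,8),(12,40)):
    m=k&(q[...,2]>z0)&(q[...,2]<z1);print(z0,m.sum(),np.sort(q[m][:,0])[:3],np.sort(q[m][:,0])[-3:])
E
```

```text
20.8 [505.79 258.96 189.49] 31.44421297754719 [ 0.05 -1.1  -3.56] [-1.26  0.42  1.02  1.92 -0.61  1.05  0.1 ]
(array([-1.4408, -0.2403,  0.1156]), array([-0.0029, -0.0053, -0.0012]))
end 41 mean [-22.6    0.6    1.04] N [ 1.    0.   -0.01] deg [ 0.11 -0.76] rms 0.27476473671986484
base end 44 mean [-31.28   1.06 -16.11] N [ 0.99 -0.01 -0.13] deg [-0.69 -7.57] rms 0.4283144953311194
top 144 mean [-9.31 -1.15 13.5 ] N [-0.01 -0.    1.  ] deg [-0.74 -0.18] rms 0.4641949332178977
basetop 37 mean [-29.4    1.61 -14.55] N [-0.65  0.02  0.76] deg [-37.06   1.09] rms 0.7084387427844033
y extent block [-15.16  15.48]
base y [-15.94  21.32]
[(20, 4), (21, 4), (22, 7), (23, 3), (24, 7), (25, 33), (26, 6), (27, 11), (28, 4), (29, 13), (30, 4), (31, 11), (32, 7), (33, 10), (34, 7), (103, 5), (104, 9), (105, 9), (106, 10), (107, 9), (108, 8), (109, 10), (110, 6), (111, 10), (112, 9), (113, 7), (114, 11), (115, 8), (116, 11), (117, 17), (118, 5), (119, 11), (120, 9), (121, 9), (122, 10), (123, 8), (124, 12), (125, 5), (126, 11), (127, 8), (128, 9), (129, 9), (130, 9), (131, 12), (132, 6), (133, 11), (134, 8), (135, 8), (136, 9), (137, 8), (138, 12)]
-20 69 [25.06 25.13 25.25] [34.28 34.29 34.35]
-8 50 [24.96 25.01 25.01] [137.26 138.99 139.04]
12 276 [20.4  20.64 20.73] [138.74 139.83 139.94]
```

```bash
python3 -c "
from station import env
o=env.get_obs();print(abs(o['joint_velocities']).max(),o['gripper_force'])
print(env.finish_job())"
```

```text
0.003990321501022161 44.99834418296814
the job is handed in; nothing more can be done
None
```

The die was pushed flush into both fences, gripped, lifted, and is held still at the inspection camera. By my measurements it is within about 1 mm of the spot and about 1° of square. I've handed the job in at about 21.5 s, and no verdict came back.

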